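# Switch the coffee bar on in the right order

## Task

Switch the coffee bar on for the morning by pressing three caps with the fingertips, in this order: the blue water switch, then the red boiler switch, then the green grinder switch. Press each cap lightly but well down, so that it stays sunk. Do not touch the yellow cleaning switch, do not lift or shove any of the pods that carry the caps, and leave everything else on the counter where it stands.

Things in the scene. Friction and masses are not known exactly. Their poses are not given: they have to be found in the camera images.
- water_pod: water-pump switch: a loose round white pod standing on the worktop on a rubber foot, 76 mm across at the foot, 66 mm across at its top, 42 mm high, about 0.5 to 1 kg, with a round blue cap on top. Origin at the centre of its underside, z up.
- water_cap (a joint): how far the blue cap is pressed into the water-pump pod, in m: 0 is fully up, 0.008 is fully down, 0.005 or more is on. It moves straight down against a steady 3 N of friction (a little more when pressed fast) and stays where it is left; no click. Past fully down a buffer spring lets the cap and its top point sink up to 12 mm more, at 5 N rising to 12 N, and lifts them back when let go (this value then still reads 0.008). It starts within 1 mm of fully up.
- water_cap_top (a point): centre of the flat upper face of the blue cap (cap 34 mm across). With the cap fully up it is 66 mm above the worktop, 24 mm above the pod's top; it goes down with the cap, and with the cap fully down it is still 16 mm above the pod's top.
- boiler_pod: boiler switch: a loose round bare aluminium pod standing on the worktop on a rubber foot, 76 mm across at the foot, 66 mm across at its top, 42 mm high, about 0.5 to 1 kg, with a round red cap on top. Origin at the centre of its underside, z up.
- boiler_cap (a joint): how far the red cap is pressed into the boiler pod, in m: 0 is fully up, 0.008 is fully down, 0.005 or more is on. It moves straight down against a steady 3 N of friction (a little more when pressed fast) and stays where it is left; no click. Past fully down a buffer spring lets the cap and its top point sink up to 12 mm more, at 5 N rising to 12 N, and lifts them back when let go (this value then still reads 0.008). It starts within 1 mm of fully up.
- boiler_cap_top (a point): centre of the flat upper face of the red cap (cap 34 mm across). With the cap fully up it is 66 mm above the worktop, 24 mm above the pod's top; it goes down with the cap, and with the cap fully down it is still 16 mm above the pod's top.
- grinder_pod: grinder switch: a loose round black pod standing on the worktop on a rubber foot, 76 mm across at the foot, 66 mm across at its top, 42 mm high, about 0.5 to 1 kg, with a round green cap on top. Origin at the centre of its underside, z up.
- grinder_cap (a joint): how far the green cap is pressed into the grinder pod, in m: 0 is fully up, 0.008 is fully down, 0.005 or more is on. It moves straight down against a steady 3 N of friction (a little more when pressed fast) and stays where it is left; no click. Past fully down a buffer spring lets the cap and its top point sink up to 12 mm more, at 5 N rising to 12 N, and lifts them back when let go (this value then still reads 0.008). It starts within 1 mm of fully up.
- grinder_cap_top (a point): centre of the flat upper face of the green cap (cap 34 mm across). With the cap fully up it is 66 mm above the worktop, 24 mm above the pod's top; it goes down with the cap, and with the cap fully down it is still 16 mm above the pod's top.
- cleaning_pod: cleaning-cycle switch: a loose round grey pod standing on the worktop on a rubber foot, 76 mm across at the foot, 66 mm across at its top, 42 mm high, about 0.5 to 1 kg, with a round yellow cap on top. Origin at the centre of its underside, z up.
- cleaning_cap (a joint): how far the yellow cap is pressed into the cleaning-cycle pod, in m: 0 is fully up, 0.008 is fully down, 0.005 or more is on. It moves straight down against a steady 3 N of friction (a little more when pressed fast) and stays where it is left; no click. Past fully down a buffer spring lets the cap and its top point sink up to 12 mm more, at 5 N rising to 12 N, and lifts them back when let go (this value then still reads 0.008). It starts within 1 mm of fully up.
- cleaning_cap_top (a point): centre of the flat upper face of the yellow cap (cap 34 mm across). With the cap fully up it is 66 mm above the worktop, 24 mm above the pod's top; it goes down with the cap, and with the cap fully down it is still 16 mm above the pod's top.
- tamper: bystander: steel coffee tamper with a dark wooden handle, standing, 58 mm across, 88 mm high; origin at the centre of its underside
- portafilter: bystander: steel portafilter basket 66 mm across (72 mm at its rim), 45 mm high, with a black handle reaching 175 mm from the basket's centre along its own +y; origin under the basket's centre
- cup: bystander: white espresso cup, rim 64 mm across, 58 mm high; origin at the centre of its underside
- pitcher: bystander: steel milk pitcher, 84 mm across, 100 mm high, with a handle on its own +y side; origin at the centre of its underside
- bean_jar: bystander: amber glass bean jar with a lid, 80 mm across, 120 mm high; origin at the centre of its underside
Mind the look-alikes: they are no part of the job. Leave any pink look-alike of the boiler_pod alone.

How it is judged:
On the way, in this order (a step that is already met when the one before it is completed fails the run):
1. the water switch's blue cap is pressed down (5 mm or more of its 8 mm) (value of joint water_cap above 0.005 m), for 0.1 s.
2. the boiler switch's red cap is pressed down (5 mm or more of its 8 mm) (value of joint boiler_cap above 0.005 m), for 0.1 s.
3. the grinder switch's green cap is pressed down (5 mm or more of its 8 mm) (value of joint grinder_cap above 0.005 m), for 0.1 s.
At the end, for the whole second after the job is handed in: The blue, red and green caps are each at least 5 mm down, the yellow cap is less than 3 mm down; all four pods stand upright and at rest within 20 mm of where they began, and so do the tamper, portafilter, cup, pitcher and bean jar (value of joint each of water_cap, boiler_cap, grinder_cap above 0.005 m and value of joint cleaning_cap below 0.003 m and distance of each of water_pod, boiler_pod, grinder_pod, cleaning_pod, tamper, portafilter, cup, pitcher, bean_jar from where it was at the start of the episode below 0.02 m and angle between each of water_pod, boiler_pod, grinder_pod, cleaning_pod's own z axis and vertical below 0.05 rad and angle between each of tamper, portafilter, cup, pitcher, bean_jar's own z axis and vertical below 0.1 rad and linear speed of each of water_pod, boiler_pod, grinder_pod, cleaning_pod, tamper, portafilter, cup, pitcher, bean_jar below 0.02 m/s); the robot touches nothing.
It fails at once if out of order: the red cap is pressed (3 mm) before the blue one is on, or the green cap before the red one is on ((value of joint boiler_cap above 0.003 m and value of joint water_cap below 0.005 m) or (value of joint grinder_cap above 0.003 m and value of joint boiler_cap below 0.005 m)).
It fails at once if the yellow-capped cleaning switch is touched (contact force between any of the fingers, the arm and cleaning_pod above 0.5 N).
It fails at once if a switch is pressed or struck with more than 20 N (contact force between any of the fingers, the arm and water_pod above 20 N or contact force between any of the fingers, the arm and boiler_pod above 20 N or contact force between any of the fingers, the arm and grinder_pod above 20 N).
It fails at once if a switch pod is lifted (8 mm), tipped or shoved more than 20 mm (height (world z) of any of water_pod, boiler_pod, grinder_pod, cleaning_pod above 0.008 m or distance of any of water_pod, boiler_pod, grinder_pod, cleaning_pod from where it was at the start of the episode above 0.02 m or angle between any of water_pod, boiler_pod, grinder_pod, cleaning_pod's own z axis and vertical above 0.15 rad).
It fails at once if another thing on the counter is moved more than 20 mm, or tipped over (distance of any of tamper, portafilter, cup, pitcher, bean_jar from where it was at the start of the episode above 0.02 m or angle between any of tamper, portafilter, cup, pitcher, bean_jar's own z axis and vertical above 0.3 rad).
It also fails if it takes over 42 s, if anything falls off the work surface, if the arm or the gripper's body presses on something with over 40 N, if the wrist force passes 120 N, or if a joint passes its speed limit or range.

## Robot

A 7-joint arm with a two-finger parallel gripper is mounted at the origin on the work surface. World frame = base frame: x ahead of the robot, y to its left, z up, the work surface at z = 0. Lengths are in m, angles in rad, forces in N, time in s.
With the tool pointing down it reaches from about 0.35 to 0.9 m from the base axis. Payload 8.1 kg.
Tool frame: the origin (TCP) lies midway between the tips of the shut fingers; the grasp point (between the pads) lies behind it (arm.tcp_to_grasp is the z of the grasp point in the tool frame, in m); z points along the fingers, y is the line along which they close (so a half turn about z gives the same grasp; the last joint's range is limited). The gripper opens to 92 mm and grips with 3 to 60 N. Pads are 19 mm wide; open, the fingers measure 130 mm over their backs; the gripper's body (75 mm by 190 mm) begins 47 mm behind the grasp point.
Start: joints at [0.999, 0.434, 0.025, 1.573, -0.012, 1.134, -0.075], TCP at [0.282, -0.558, 0.227] pointing down, gripper open.
Joint ranges: [-2.62, 2.62], [-0.44, 2.09], [-1.27, 1.32], [0.08, 2.57], [-1.32, 4.46], [0.12, 2], [-2.74, 2.74]. Speed limits (rad/s): [2.22, 2.22, 3.01, 3.01, 3.14, 3.14, 3.14].

## Interface

Orientations are given as a rotation vector (axis times angle).
In Python, from cell import readout, vision, arm gives the robot as it stands.
- The arm moves only by the tool carry_out, never from a script. Its argument "increments" is one flat list of numbers, 6 for each row, row after row: the shift along the world's x, y, z in mm, then the turn, a rotation vector about the world's x, y, z in rad. In form: [tx, ty, tz, wx, wy, wz, tx, ty, tz, wx, wy, wz, ...]. A call has 1 to 20 rows; each row shifts and turns the commanded pose from where the row before left it; what a row does not reach is not made up. A row lasts 1/8 s, in which the tool goes at most 62.5 mm and 10.7 degrees, less where a joint would pass 70% of its speed; a pose out of reach is approached as far as the arm can. A call with a gripper value outside its range is refused whole. "grip" is the closure, from 0 (fully open) to 1 (shut), set as the call begins (left out, the last holds). The fingers move at their own pace and stop on an object; "newtons" is the grip in N (left out, the last holds). Time passes only in rows, so rows that do not move let the fingers close. It gives the time, the measured TCP pose, the force, the opening and the grip force at its end, in the units of the state.
- readout.observe(): the state, without advancing time (a new reading comes with each control period).
- vision.get_image(name): name is "scene" or "side" or "wrist"; returns the picture (384x512x3 uint8, red, green, blue); there is no depth.
- vision.calibration(name): a dict with "fov_y" (degrees; the focal length in pixels is half the picture's height over the tangent of half this angle, whatever the lens; pixels are square), "cx", "cy" (the principal point, pixels), "pose" (4x4, takes a point from camera to world coordinates). Camera axes: x right, y up, looking along -z (the intrinsics and any distortion apply to the point x, -y, -z); pixel columns grow to the right and rows downward; lengths in m; the calibration is good to about 2 mm. A picture is of the moment at which its call begins: read the wrist's pose just before it. calibration takes no time and is no camera call; for the wrist camera it gives the pose at the moment of the call.
- arm.sign_off(): hands the job in; it is judged then, once.
The state is a dict: "clock": time; "joints": joint angles; "dq": joint speeds; "joint_efforts": joint torques, N m; "position": TCP position; "ee_rot": TCP orientation; "force": force on the tool from outside, world axes, zero at the start; "ft_torque": the same for the moment, N m; "width": opening from 0.0 (shut) to 1.0 (fully open); "gripper_force": force on a finger pad.
Only numpy, scipy, OpenCV 4.12 (cv2) and the standard library are available. Lean on these libraries where they do the work, as an engineer would, in place of code of your own. Each camera call takes 0.05 s, during which the arm holds its last target. There are 200 camera calls.

## Working session

There is one attempt and no reset: what is moved stays moved. The work goes in short steps, Python scripts to look and compute and a tool call to move; the robot and the scene stay as the last step left them, time stands still between calls to the robot, and variables do not carry over. Pictures are saved under pics/ and viewed, at most 10 in all, crops included, and the job is handed in when it is done.

Besides the shell and the picture viewer there is one more tool, called after "Call:" as name(argument=value, ...) on one line, values as JSON. carry_out: Moves the arm, as the interface text tells. Its arguments: {"type":"object","properties":{"increments":{"type":"array","items":{"type":"number"}},"grip":{"type":"number"},"newtons":{"type":"number"}},"required":["increments"]}

```bash
ls; mkdir -p pics; python3 - <<'E'
from cell import readout, vision, arm
import cv2, numpy as np
s=readout.observe(); print({k:np.round(v,3) for k,v in s.items()}, arm.tcp_to_grasp)
for n in("scene","side"):
    im=vision.get_image(n); cv2.imwrite(f"pics/{n}0.png",im[:,:,::-1])
    c=vision.calibration(n); print(n,{k:(np.round(v,4).tolist() if not isinstance(v,str) else v) for k,v in c.items()})
E
```

```text
pics
{'clock': np.float64(0.0), 'joints': array([ 0.999,  0.435,  0.025,  1.574, -0.012,  1.134, -0.075]), 'dq': array([-0.002,  0.001, -0.   , -0.001, -0.   , -0.   , -0.001]), 'joint_efforts': array([ 0.0000e+00, -6.6784e+01,  9.8600e-01, -3.1446e+01, -6.0000e-02,
        4.3000e-02,  0.0000e+00]), 'position': array([ 0.282, -0.557,  0.226]), 'ee_rot': array([-3.054e+00, -7.290e-01,  1.000e-03]), 'force': array([-0.917, -0.949, -0.811]), 'ft_torque': array([ 0.02 ,  0.021, -0.016]), 'gripper_force': np.float64(0.0), 'width': np.float64(0.998)} -0.0188
scene {'fov_y': 52.4137, 'cx': 256.2127, 'cy': 189.0304, 'pose': [[0.7756, -0.4735, 0.4174, 1.057], [0.6312, 0.586, -0.5081, -0.5165], [-0.004, 0.6575, 0.7534, 0.9848], [0.0, 0.0, 0.0, 1.0]]}
side {'fov_y': 51.97, 'cx': 256.3056, 'cy': 188.1766, 'pose': [[-0.809, 0.4331, -0.3973, 0.0839], [-0.5874, -0.5743, 0.5702, 0.7483], [0.0188, 0.6947, 0.719, 0.9087], [0.0, 0.0, 0.0, 1.0]]}
```

View pics/scene0.png

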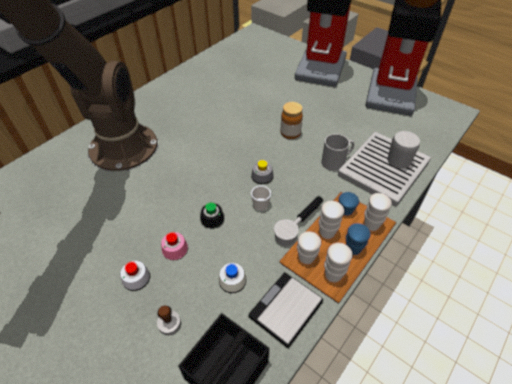

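View pics/side0.png

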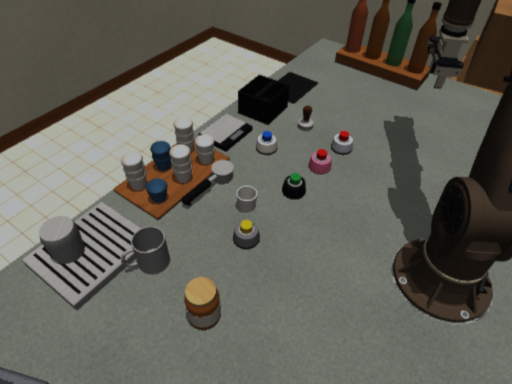

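Scene view, caps: blue on the white pod (232,271), green on the black pod (210,208), yellow on the grey pod (262,165). Two pods have red caps: a silvery one at (131,268) and a pink one at (172,240), which is the look-alike. In the side view: blue (267,136), red on silver (344,135), red on pink (321,155), green (295,179), yellow (246,227).

```bash
cat > h.py <<'E'
import cv2, numpy as np
from cell import vision
HSV={'blue':((105,150,90),(128,255,255)),'red':((174,190,120),(6,255,255)),'green':((50,140,70),(80,255,255)),'yellow':((24,150,120),(34,255,255))}
def blobs(im,col,amin=20):
    h=cv2.cvtColor(im,cv2.COLOR_RGB2HSV); lo,hi=HSV[col]
    if lo[0]>hi[0]: m=cv2.inRange(h,lo,(180,)+hi[1:])|cv2.inRange(h,(0,)+lo[1:],hi)
    else: m=cv2.inRange(h,lo,hi)
    n,_,st,ce=cv2.connectedComponentsWithStats(m)
    return [(ce[i],st[i,4]) for i in range(1,n) if st[i,4]>=amin]
def ray(c,uv):
    P=np.array(c['pose']); f=192/np.tan(np.radians(c['fov_y']/2))
    d=P[:3,:3]@np.array([(uv[0]-c['cx'])/f,-(uv[1]-c['cy'])/f,-1]); return P[:3,3],d
def on_plane(c,uv,z):
    o,d=ray(c,uv); return o+d*(z-o[2])/d[2]
E
python3 - <<'E'
from h import *
for n in("scene","side"):
    im=cv2.imread(f"pics/{n}0.png")[:,:,::-1].copy(); c=vision.calibration(n); print(n,[k for k in c])
    for col in HSV:
        for uv,a in blobs(im,col): 
            if a<400: print(col,uv.round(1),a,on_plane(c,uv,.062)[:2].round(4))
im=cv2.imread("pics/scene0.png"); a=im[215:300,105:265]; b=cv2.resize(a,None,fx=4,fy=4,interpolation=cv2.INTER_CUBIC)
cv2.imwrite("pics/crop0.png",b)
E
```

```text
scene ['fov_y', 'cx', 'cy', 'pose']
blue [231.2 270.3] 108 [ 0.675  -0.1584]
red [171.3 237.5] 81 [ 0.4735 -0.187 ]
red [130.7 267.5] 92 [ 0.4604 -0.3214]
green [210.4 207. ] 78 [ 0.4834 -0.037 ]
yellow [262.  163.7] 60 [0.4901 0.2047]
side ['fov_y', 'cx', 'cy', 'pose']
blue [266.9 133.7] 46 [ 0.6763 -0.1567]
red [344.1 133.7] 39 [ 0.4628 -0.3197]
red [321.9 152.2] 45 [ 0.4761 -0.1865]
green [295.2 176.7] 62 [ 0.485  -0.0351]
yellow [246.  224.1] 87 [0.4938 0.2049]
```

View pics/crop0.png

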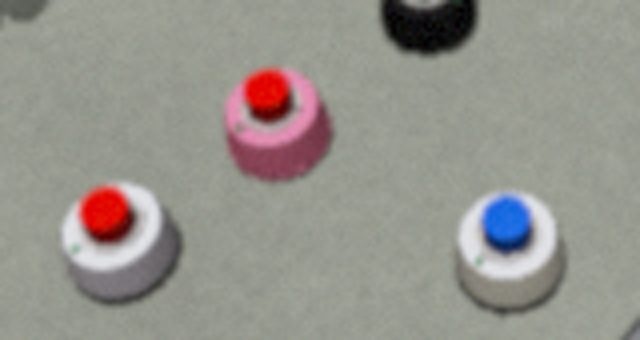

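The two views agree to within 3 mm. The boiler pod is the silver one: crop (105,213), which is scene (131,268). The pink pod at scene (172,240) stays alone. I'm closing the fingers and moving above the blue cap.

Call:
carry_out(increments=[20, 20, 0, 0, 0, 0, 20, 20, 0, 0, 0, 0, 20, 20, 0, 0, 0, 0, 20, 20, 0, 0, 0, 0, 20, 20, 0, 0, 0, 0, 20, 20, 0, 0, 0, 0, 20, 20, 0, 0, 0, 0, 20, 20, 0, 0, 0, 0, 20, 20, 0, 0, 0, 0, 20, 20, 0, 0, 0, 0, 20, 20, 0, 0, 0, 0, 20, 20, 0, 0, 0, 0, 20, 20, 0, 0, 0, 0, 20, 20, 0, 0, 0, 0, 20, 20, 0, 0, 0, 0, 20, 20, 0, 0, 0, 0, 20, 20, 0, 0, 0, 0, 20, 20, 0, 0, 0, 0, 20, 20, 0, 0, 0, 0, 14, 20, 0, 0, 0, 0], grip=1, newtons=10)

```text
clock: 2.6
position: [0.6768, -0.1567, 0.2261]
ee_rot: [-3.055, -0.73, 0.001]
force: [-0.6, 0.6, 0.2]
width: 0.006
gripper_force: 0.0
```

Call:
carry_out(increments=[0, 0, -20, 0, 0, 0, 0, 0, -20, 0, 0, 0, 0, 0, -20, 0, 0, 0, 0, 0, -20, 0, 0, 0, 0, 0, -10, 0, 0, 0, 0, 0, -10, 0, 0, 0, 0, 0, 0, 0, 0, 0, 0, 0, 0, 0, 0, 0])

```text
clock: 3.6
position: [0.6768, -0.1577, 0.1274]
ee_rot: [3.055, 0.729, 0.001]
force: [-0.0, 0.1, -0.4]
width: 0.01
gripper_force: 0.0
```

```bash
cat > look.py <<'E'
import sys
from h import *
from cell import readout
tag,col=sys.argv[1:3]
c=vision.calibration("wrist"); s=readout.observe()
im=vision.get_image("wrist"); cv2.imwrite(f"pics/{tag}.png",im[:,:,::-1])
print(s['clock'],s['position'].round(4),s['force'].round(2),s['width'].round(3),"cam z",np.round(np.array(c['pose'])[:3,3],3))
for n,cc,i in(("wrist",c,im),("scene",vision.calibration("scene"),vision.get_image("scene")),("side",vision.calibration("side"),vision.get_image("side"))):
    for uv,a in blobs(i,col):
        if n=="wrist" or a<400: print(n,uv.round(1),a,on_plane(cc,uv,.066)[:2].round(4))
    if n!="wrist": cv2.imwrite(f"pics/{tag}_{n}.png",i[:,:,::-1])
E
python3 look.py w1 blue
```

```text
Traceback (most recent call last):
  File "look.py", line 7, in <module>
    print(s['clock'],s['position'].round(4),s['force'].round(2),s['width'].round(3),"cam z",np.round(np.array(c['pose'])[:3,3],3))
                                                                ^^^^^^^^^^^^^^^^
AttributeError: 'float' object has no attribute 'round'
```

```bash
sed -i "s/s\['width'\].round(3)/s['width']/" look.py; python3 look.py w1 blue
```

```text
3.65 [ 0.6768 -0.1577  0.1275] [0.21 0.25 0.79] 0.005182004252824412 cam z [ 0.735 -0.128  0.287]
wrist [258.5 205.1] 1608 [ 0.6772 -0.1543]
side [266.6 133.4] 27 [ 0.6751 -0.153 ]
```

View pics/w1.png

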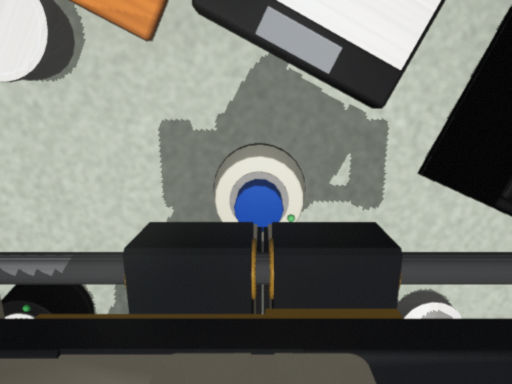

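The wrist view shows the blue cap at (259,205), directly under the shut fingers (column 262). The position agrees to about 3 mm, so I'll press.

Call:
carry_out(increments=[0, 0, -15, 0, 0, 0, 0, 0, -15, 0, 0, 0, 0, 0, -15, 0, 0, 0, 0, 0, -10, 0, 0, 0, 0, 0, -2, 0, 0, 0, 0, 0, -2, 0, 0, 0, 0, 0, -2, 0, 0, 0, 0, 0, -2, 0, 0, 0, 0, 0, -2, 0, 0, 0, 0, 0, 0, 0, 0, 0])

```text
clock: 5.05
position: [0.6767, -0.1576, 0.0619]
ee_rot: [3.055, 0.729, 0.001]
force: [1.2, 0.2, 2.1]
width: -0.0
gripper_force: 0.8
```

Call:
carry_out(increments=[0, 0, -2, 0, 0, 0, 0, 0, -2, 0, 0, 0, 0, 0, -2, 0, 0, 0, 0, 0, -1, 0, 0, 0, 0, 0, -1, 0, 0, 0, 0, 0, 0, 0, 0, 0, 0, 0, 0, 0, 0, 0])

```text
clock: 5.92
position: [0.6767, -0.1577, 0.0543]
ee_rot: [3.055, 0.729, 0.001]
force: [0.2, 1.0, 7.2]
width: 0.005
gripper_force: 3.6
```

The force of 7.2 N at z = 0.054 means the blue cap is fully down and on its buffer. Next is the boiler.

Call:
carry_out(increments=[0, 0, 10, 0, 0, 0, 0, 0, 20, 0, 0, 0, 0, 0, 20, 0, 0, 0, 0, 0, 20, 0, 0, 0, 0, 0, 20, 0, 0, 0, 0, 0, 10, 0, 0, 0, -20, -15, 0, 0, 0, 0, -20, -15, 0, 0, 0, 0, -20, -15, 0, 0, 0, 0, -20, -15, 0, 0, 0, 0, -20, -15, 0, 0, 0, 0, -20, -15, 0, 0, 0, 0, -20, -15, 0, 0, 0, 0, -20, -15, 0, 0, 0, 0, -20, -15, 0, 0, 0, 0, -20, -15, 0, 0, 0, 0, -15, -13, 0, 0, 0, 0, 0, 0, -10, 0, 0, 0, 0, 0, -10, 0, 0, 0, 0, 0, 0, 0, 0, 0])

```text
clock: 8.43
position: [0.4616, -0.3193, 0.1324]
ee_rot: [-3.053, -0.732, 0.002]
force: [-0.6, 0.4, 0.7]
width: 0.005
gripper_force: 0.0
```

```bash
python3 look.py w2 red; python3 - <<'E'
from h import *
for n in("scene","side"): print(n,[(u.round(1),on_plane(vision.calibration(n),u,.058)[:2].round(4)) for u,a in blobs(cv2.imread(f"pics/w2_{n}.png")[:,:,::-1].copy(),'blue') if a<400])
E
```

```text
8.425 [ 0.4616 -0.3193  0.1324] [-0.61  0.36  0.72] 0.004945583747616259 cam z [ 0.52  -0.289  0.292]
wrist [85.9 96.1] 2119 [ 0.4751 -0.1854]
wrist [263.4 204.1] 1580 [ 0.4626 -0.319 ]
scene [171.3 237.6] 83 [ 0.4763 -0.1887]
scene [130.7 267.4] 88 [ 0.4627 -0.3219]
side [321.9 151.9] 50 [ 0.4747 -0.1834]
scene [(array([231.2, 271.2]), array([ 0.6753, -0.1588]))]
side [(array([266.6, 135.5]), array([ 0.6742, -0.1523]))]
```

View pics/w2.png

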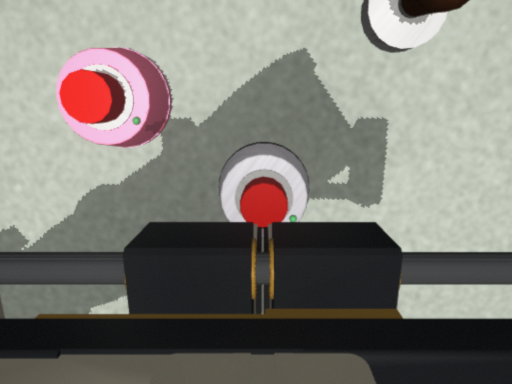

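The red cap on the brushed-aluminium pod is at (263,204), centred under the fingers. The pink pod is clear of them at (86,96). Pressing the red cap.

Call:
carry_out(increments=[0, 0, -15, 0, 0, 0, 0, 0, -15, 0, 0, 0, 0, 0, -15, 0, 0, 0, 0, 0, -10, 0, 0, 0, 0, 0, -5, 0, 0, 0, 0, 0, -2, 0, 0, 0, 0, 0, -2, 0, 0, 0, 0, 0, -2, 0, 0, 0, 0, 0, -2, 0, 0, 0, 0, 0, -2, 0, 0, 0, 0, 0, 0, 0, 0, 0])

```text
clock: 9.95
position: [0.4614, -0.3207, 0.0637]
ee_rot: [3.056, 0.729, 0.0]
force: [0.8, -1.2, 0.9]
width: 0.006
gripper_force: 0.2
```

Call:
carry_out(increments=[0, 0, -2, 0, 0, 0, 0, 0, -2, 0, 0, 0, 0, 0, -2, 0, 0, 0, 0, 0, -1, 0, 0, 0, 0, 0, -1, 0, 0, 0, 0, 0, 0, 0, 0, 0, 0, 0, 0, 0, 0, 0])

```text
clock: 10.82
position: [0.4615, -0.3207, 0.0559]
ee_rot: [3.055, 0.729, 0.0]
force: [-1.7, 0.9, 6.3]
width: 0.005
gripper_force: 3.1
```

Call:
carry_out(increments=[0, 0, -1, 0, 0, 0, 0, 0, -1, 0, 0, 0, 0, 0, 0, 0, 0, 0])

```text
clock: 11.2
position: [0.4615, -0.3207, 0.054]
ee_rot: [3.055, 0.729, 0.0]
force: [-1.2, -0.8, 7.3]
width: 0.004
gripper_force: 3.7
```

Call:
carry_out(increments=[0, 0, 10, 0, 0, 0, 0, 0, 20, 0, 0, 0, 0, 0, 20, 0, 0, 0, 0, 0, 20, 0, 0, 0, 0, 0, 20, 0, 0, 0, 0, 0, 10, 0, 0, 0, 2, 24, 0, 0, 0, 0, 2, 24, 0, 0, 0, 0, 2, 24, 0, 0, 0, 0, 2, 24, 0, 0, 0, 0, 2, 24, 0, 0, 0, 0, 2, 24, 0, 0, 0, 0, 2, 24, 0, 0, 0, 0, 2, 24, 0, 0, 0, 0, 2, 24, 0, 0, 0, 0, 2, 24, 0, 0, 0, 0, 2, 24, 0, 0, 0, 0, 1, 21, 0, 0, 0, 0, 0, 0, -20, 0, 0, 0, 0, 0, 0, 0, 0, 0])

```text
clock: 13.7
position: [0.483, -0.0355, 0.1326]
ee_rot: [-3.055, -0.73, 0.005]
force: [0.2, -0.1, -0.3]
width: 0.007
gripper_force: 0.0
```

```bash
python3 look.py w3 green; python3 - <<'E'
from h import *
for n in("scene","side"): print(n,[(u.round(1),on_plane(vision.calibration(n),u,.058)[:2].round(4)) for u,a in blobs(cv2.imread(f"pics/w3_{n}.png")[:,:,::-1].copy(),'red') if a<400])
E
```

```text
13.7 [ 0.483  -0.0355  0.1326] [ 0.15 -0.13 -0.26] 0.007178838172854926 cam z [ 0.542 -0.005  0.292]
wrist [272.1 160.8] 35 [ 0.5134 -0.0269]
wrist [263.  202.6] 1706 [ 0.4848 -0.0346]
scene [210.2 207.5] 81 [ 0.487  -0.0408]
scene [(array([171.3, 237.6]), array([ 0.4712, -0.1858])), (array([131.6, 269.1]), array([ 0.4635, -0.322 ]))]
side [(array([343.6, 135.3]), array([ 0.4617, -0.3155])), (array([321.9, 152.2]), array([ 0.478 , -0.1909]))]
```

View pics/w3.png

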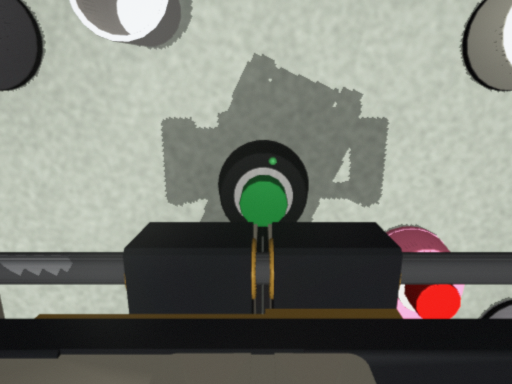

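The green cap on the black pod is at (263,203), centred under the fingers. Both views show the red cap about 1.6 px lower than before, so it has stayed down. Pressing the green cap.

Call:
carry_out(increments=[1, 0, -15, 0, 0, 0, 0, 0, -15, 0, 0, 0, 0, 0, -15, 0, 0, 0, 0, 0, -10, 0, 0, 0, 0, 0, -5, 0, 0, 0, 0, 0, -2, 0, 0, 0, 0, 0, -2, 0, 0, 0, 0, 0, -2, 0, 0, 0, 0, 0, -2, 0, 0, 0, 0, 0, -2, 0, 0, 0, 0, 0, 0, 0, 0, 0])

```text
clock: 15.22
position: [0.4854, -0.0356, 0.0637]
ee_rot: [3.056, 0.73, -0.0]
force: [0.5, 0.1, 1.1]
width: 0.004
gripper_force: 0.0
```

Call:
carry_out(increments=[0, 0, -2, 0, 0, 0, 0, 0, -2, 0, 0, 0, 0, 0, -2, 0, 0, 0, 0, 0, -2, 0, 0, 0, 0, 0, -1, 0, 0, 0, 0, 0, -1, 0, 0, 0, 0, 0, 0, 0, 0, 0, 0, 0, 0, 0, 0, 0])

```text
clock: 16.23
position: [0.4855, -0.0356, 0.0539]
ee_rot: [3.056, 0.729, 0.0]
force: [-1.6, -0.1, 6.9]
width: 0.006
gripper_force: 3.7
```

Call:
carry_out(increments=[0, 0, 10, 0, 0, 0, 0, 0, 20, 0, 0, 0, 0, 0, 20, 0, 0, 0, 0, 0, 20, 0, 0, 0, 0, 0, 20, 0, 0, 0, 0, 0, 20, 0, 0, 0, 0, 0, 20, 0, 0, 0, 0, 0, 0, 0, 0, 0, 0, 0, 0, 0, 0, 0])

```text
clock: 17.35
position: [0.4849, -0.0356, 0.1832]
ee_rot: [-3.056, -0.73, 0.001]
force: [0.9, 0.3, 0.8]
width: 0.005
gripper_force: 0.0
```

```bash
python3 look.py w4 green; python3 - <<'E'
from h import *
for n in("scene","side"):
  for col in HSV: print(n,col,[u.round(1) for u,a in blobs(cv2.imread(f"pics/w4_{n}.png")[:,:,::-1].copy(),col) if a<400])
E
```

```text
17.35 [ 0.4849 -0.0356  0.1832] [0.85 0.34 0.85] 0.004678450459250262 cam z [ 0.543 -0.006  0.343]
wrist [269.2 153.7] 23 [ 0.5132 -0.0272]
wrist [261.7 186.1] 1102 [ 0.4863 -0.0339]
scene [210.6 208.2] 83 [ 0.4895 -0.0421]
scene blue [array([231.3, 271.2])]
scene red [array([171.3, 237.5]), array([131.6, 269.1])]
scene green [array([210.6, 208.2])]
scene yellow [array([262. , 163.8])]
side blue [array([266.6, 135.5])]
side red [array([343.6, 135.3]), array([321.9, 152.3])]
side green []
side yellow [array([246. , 224.1])]
```

View pics/w4_scene.png

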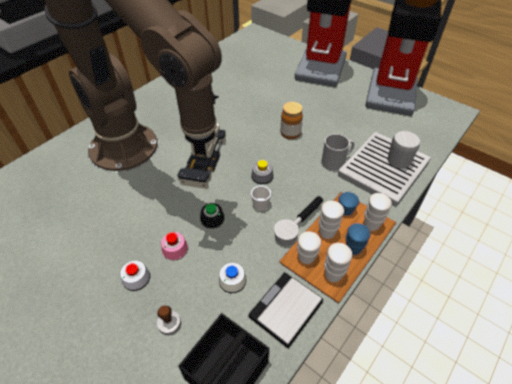

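The scene view shows the blue (231,271), red (132,269) and green (211,208) caps all about 1 px lower. The yellow cap (262,164), the pods and the bystanders are where they were, and the arm is clear.

```bash
python3 -c "
from cell import arm
print(arm.sign_off())"
```

```text
the job is handed in; nothing more can be done
None
```

I pressed the blue, red and green caps in order, each to about z = 0.054 m at roughly 7 N, past fully down. The yellow switch was not touched, and the job was handed in at about 17.5 s of the 42 s allowed (the judge's verdict was not shown).

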